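# Hook the blue carrier out of the rinse tank

### The job

Take the hook rod from its stand and use its hook to lift the sleeve carrier with the blue bail out of the deep rinse tank, without touching the carrier with the fingers and leaving the orange one hanging where it is. Set the blue carrier down gently and upright near the middle of the drip tray, unhook it, and hang the rod back upright in its stand where it was.

Things in the scene. Friction and masses are not known exactly. Their poses are not given: they have to be found in the camera images.
- rod_grip (a point): Hook rod: centre of its yellow handle, 24x24, 64 tall, z up. Disc (76 across, underside 35 lower, black mark to +x) rests on a fixed stand 105 high. On the handle's axis a 6 square shank; J hook to +x (away from robot within 0.3 rad), 13 wide in y: bed 121 below, middle x 17, throat x 3..31, tip to x 36, 14 above bed; lowest metal 7 under bed. Stand's opening from shank: x -16..50, y -20..20. mm.
- blue_bar (a point): Carrier to fetch: steel box 100x46x31 mm of chrome sleeves, 0.16-0.29 kg, rigid blue wire bail. Point: middle of the bail's level top bar, 7 mm thick, along y, 36 mm clear between its legs, 75 mm above the underside; free for 40 mm below. x: its long axis, away from the robot within 0.3 rad; z up. Hangs by end lugs (140 mm over both) on ledges in mid-bay, bar 85 mm above the table.
- orange_bar (a point): The same point of the like carrier with an orange bail, to be left hanging in the other bay. Both hang in one fixed white tank, 140 mm high, open on top, with two bays side by side, each 160 mm along the carriers' x and 66 mm across y, walls 6 mm. Blue may be in either bay.
- tray_floor (a point): Middle of the inner floor of the fixed grey drip tray, 5 mm above the table. The tray is 240 mm along x, 180 mm along y, its rim 10 mm above this floor; z up. Tray and rod stand are on opposite sides of the tank, either way round.

How it is judged:
On the way:
1. the blue carrier hangs on the hook rod, lifted clear above the tank's rim (height (world z) of blue_bar above 0.215 m and contact force between hook_rod and blue above 0.3 N), for 0.2 s.
At the end, for the whole second after the job is handed in: Blue carrier flat on the tray floor, at rest, upright within 0.1 rad, bail within 50 mm of the tray's middle, off the hook; rod at rest in its stand, upright within 0.1 rad, handle within 25 mm of its start; orange carrier within 20 mm of its start (horizontal distance between blue_bar and tray_floor below 0.05 m and z of blue_bar in the frame of tray_floor between 0.07 and 0.08 m and angle between each of blue_bar, rod_grip's own z axis and vertical below 0.1 rad and linear speed of each of blue, hook_rod below 0.02 m/s and contact force between hook_rod and blue below 0.1 N and distance of rod_grip from where it was at the start of the episode below 0.025 m and distance of orange_bar from where it was at the start of the episode below 0.02 m); the robot touches nothing.
It fails at once if the fingers touch the blue carrier (contact force between the fingers and blue above 0.5 N).
It fails at once if the orange carrier is shifted by more than 20 mm (distance of orange_bar from where it was at the start of the episode above 0.02 m).
It fails at once if the blue carrier is dropped (faster than 0.9 m/s) (linear speed of blue above 0.9 m/s).
It fails at once if the blue carrier tips over (past 0.7 rad) (angle between blue_bar's own z axis and vertical above 0.7 rad).
It also fails if it takes over 69 s, if anything falls off the work surface, if the arm or the gripper's body presses on something with over 40 N, if the wrist force passes 120 N, or if a joint passes its speed limit or range.

### The arm

A 6-joint arm with a two-finger parallel gripper is mounted at the origin on the work surface. World frame = base frame: x ahead of the robot, y to its left, z up, the work surface at z = 0. Lengths are in m, angles in rad, forces in N, time in s.
With the tool pointing down it reaches from about 0.325 to 0.775 m from the base axis. Payload 5.5 kg.
Tool frame: the origin (TCP) lies on the centre line of the jaws, within the pads' length; the fingertips stand 19 mm ahead of it and the grasp point (between the pads) is the TCP; z points along the fingers, y is the line along which they close (so a half turn about z gives the same grasp; the last joint's range is limited). The gripper opens to 88 mm and grips with 3 to 60 N. Pads are 20 mm wide; open, the fingers measure 115 mm over their backs; the gripper's body (75 mm by 178 mm) begins 61 mm behind the grasp point.
Start: joints at [1.231, 0.091, 1.231, -0, 1.82, -0.057], TCP at [0.167, 0.576, 0.242] pointing down, gripper open.
Joint ranges: [-2.87, 2.87], [-0.86, 2.18], [0.17, 2.46], [-1.51, 4.65], [0.06, 2.69], [-2.65, 2.65]. Speed limits (rad/s): [2.57, 2.57, 3.01, 3.14, 3.14, 3.14].

### API

Orientations are given as a 3x3 rotation matrix whose columns are the frame's x, y, z axes.
In Python, from bench import arm, read_camera, camera_model gives the robot as it stands. The module is installed in compiled form; this text tells all that it offers.
- The arm moves only by the shell command python3 -m crank 'ROWS' [OPENING] [FORCE]. ROWS is JSON, a list of rows, each a list of 2 entries, a list of its own where there are three numbers: the shift along the world's x, y, z in cm, then the turn about the world's z in rad. In form: [[[dx, dy, dz], turn], ...]. A call has exactly 5 rows; each row shifts and turns the commanded pose from where the row before left it; what a row does not reach is not made up. A row lasts 1/12 s, in which the tool goes at most 41.7 mm and 7.16 degrees, less where a joint would pass 70% of its speed; a pose out of reach is approached as far as the arm can. A call with a gripper value outside its range is refused whole. OPENING is the closure in counts, from 0 (fully open) to 255 (shut), set as the call begins (- or left out, the last holds). The fingers move at their own pace and stop on an object; FORCE is the grip in N (left out, the last holds). Time passes only in rows, so rows that do not move let the fingers close, or fill a call up. It gives the time, the measured TCP pose, the force, the opening and the grip force at its end, in the units of the state.
- arm.sense(): the state, without advancing time (a new reading comes with each control period).
- read_camera(name): name is "scene" or "top"; returns the picture (480x640x3 uint8, red, green, blue); there is no depth.
- camera_model(name): a dict with "K" (3x3 intrinsics, pixels), "extrinsics" (4x4, takes a point from camera to world coordinates). Camera axes: x right, y up, looking along -z (the intrinsics and any distortion apply to the point x, -y, -z); pixel columns grow to the right and rows downward; lengths in m; the calibration is good to about 2 mm. A picture is of the moment at which its call begins. camera_model takes no time and is no camera call.
- arm.hand_in(): hands the job in; it is judged then, once.
The state is a dict: "time_s": time; "qpos": joint angles; "qd": joint speeds; "effort": joint torques, N m; "position": TCP position; "tool_rot": TCP orientation; "wrist_force": force on the tool from outside, world axes, zero at the start; "ft_torque": the same for the moment, N m; "finger_gap": finger opening in m; "finger_force": force on a finger pad.
Only numpy, scipy, OpenCV 4.12 (cv2) and the standard library are available. Lean on these libraries where they do the work, as an engineer would, in place of code of your own. Each camera call takes 0.05 s, during which the arm holds its last target. There are 200 camera calls.

## Working session

There is one attempt and no reset: what is moved stays moved. The work goes in short steps, Python scripts to look and compute and a shell command to move; the robot and the scene stay as the last step left them, time stands still between calls to the robot, and variables do not carry over. Pictures are saved under pics/ and viewed, at most 13 in all, crops included, and the job is handed in when it is done.

```bash
mkdir -p pics; cat > h.py <<'E'
import numpy as np, cv2
from bench import arm, read_camera, camera_model
def shot(n,f):
    im=read_camera(n); cv2.imwrite('pics/'+f,im[:,:,::-1]); return im
def ray(n,u,v):
    m=camera_model(n);K=np.array(m['K']);E=np.array(m['extrinsics'])
    d=np.linalg.inv(K)@[u,v,1]; d=E[:3,:3]@[d[0],-d[1],-d[2]]
    return E[:3,3],d
def onz(n,u,v,z):
    o,d=ray(n,u,v); return o+d*(z-o[2])/d[2]
def two(a,b):
    o1,d1=ray('scene',*a);o2,d2=ray('top',*b)
    A=np.stack([d1,-d2],1);s=np.linalg.lstsq(A,o2-o1,rcond=None)[0]
    p,q=o1+s[0]*d1,o2+s[1]*d2
    return (p+q)/2,np.linalg.norm(p-q)
def proj(n,P):
    m=camera_model(n);K=np.array(m['K']);E=np.array(m['extrinsics'])
    c=E[:3,:3].T@(np.array(P)-E[:3,3]); p=K@[c[0],-c[1],-c[2]]; return p[:2]/p[2]
def blobs(im,lo,hi,amin=20):
    h=cv2.cvtColor(im,cv2.COLOR_RGB2HSV); m=cv2.inRange(h,np.array(lo),np.array(hi))
    c,_=cv2.findContours(m,cv2.RETR_EXTERNAL,cv2.CHAIN_APPROX_NONE)
    r=[]
    for k in c:
        if cv2.contourArea(k)>=amin: r.append((cv2.contourArea(k),cv2.boundingRect(k),cv2.minAreaRect(k)))
    return sorted(r,key=lambda x:-x[0])
COL=dict(yellow=((22,120,100),(35,255,255)),orange=((6,140,120),(18,255,255)),blue=((100,130,60),(125,255,255)))
E
python3 - <<'E'
from h import *
for n in('scene','top'):
    im=shot(n,n+'0.png'); m=camera_model(n); print(n,[k for k in m],np.round(m['extrinsics'],3).tolist(),np.round(m['K'],1).tolist())
    for c in COL: print(c,[(a,b,np.round(r[0],1).tolist()) for a,b,r in blobs(im,*COL[c])[:4]])
E
```

```text
scene ['K', 'extrinsics'] [[0.356, -0.756, 0.55, 0.972], [0.934, 0.277, -0.223, -0.167], [0.016, 0.593, 0.805, 0.716], [0.0, 0.0, 0.0, 1.0]] [[439.2, 0.0, 317.0], [0.0, 439.2, 232.2], [0.0, 0.0, 1.0]]
yellow [(99.5, (462, 156, 16, 11), [469.5, 161.1])]
orange []
blue [(383.0, (279, 383, 24, 23), [290.5, 394.0]), (114.5, (60, 468, 14, 12), [66.5, 473.5]), (58.5, (285, 273, 25, 11), [297.1, 278.3]), (31.5, (621, 101, 10, 6), [625.5, 103.5])]
top ['K', 'extrinsics'] [[-0.026, 0.997, -0.074, 0.47], [-1.0, -0.026, -0.007, -0.002], [-0.009, 0.073, 0.997, 1.002], [0.0, 0.0, 0.0, 1.0]] [[446.9, 0.0, 317.5], [0.0, 446.9, 244.0], [0.0, 0.0, 1.0]]
yellow [(103.5, (159, 234, 12, 12), [164.5, 239.5])]
orange []
blue [(1243.5, (588, 172, 46, 56), [610.4, 199.4]), (115.0, (376, 96, 13, 13), [382.0, 102.0]), (88.0, (25, 356, 11, 12), [30.0, 361.5]), (83.0, (26, 280, 12, 12), [31.3, 285.6])]
```

View pics/scene0.png

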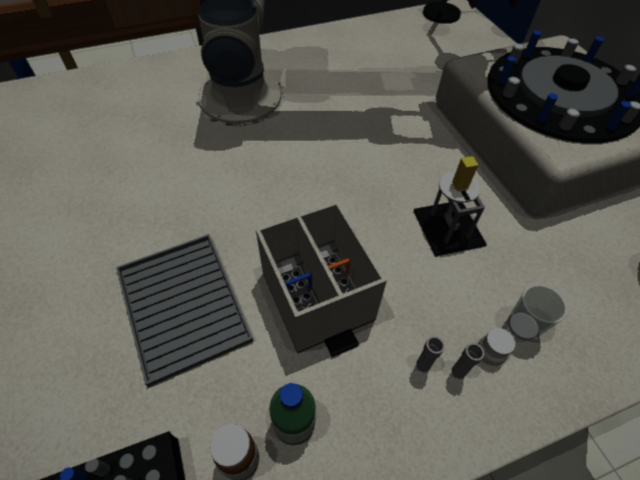

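View pics/top0.png

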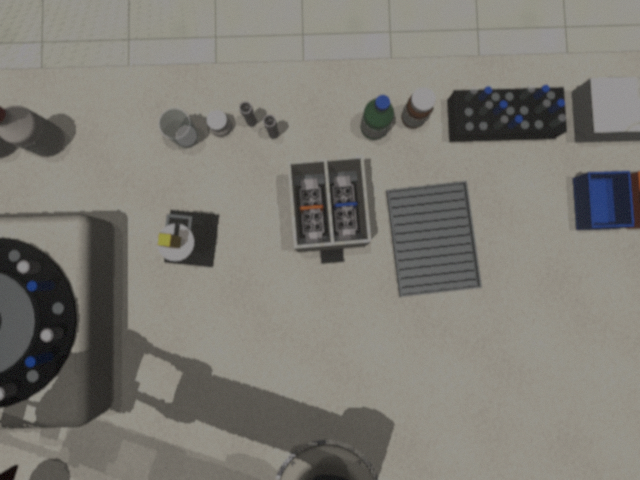

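The rod stand is at +y (scene 465,170 / top 165,240). The tank is in the middle, with the blue bail in the right-hand (−y) bay (top 345,204) and orange in the other. The tray is at −y (top 433,238). I'll enlarge the parts that matter.

```bash
python3 - <<'E'
from h import *
s=cv2.imread('pics/scene0.png');t=cv2.imread('pics/top0.png')
def c(im,x,y,w=80,h=60): return cv2.convertScaleAbs(cv2.resize(im[y:y+h,x:x+w],(400,300),interpolation=cv2.INTER_NEAREST),alpha=1.7)
cv2.imwrite('pics/c1.png',np.vstack([np.hstack([c(s,425,145,100,75),c(t,140,200)]),np.hstack([c(s,270,240,100,75),c(t,290,175)])]))
for n in('scene','top'):
    im=cv2.imread(f'pics/{n}0.png')[:,:,::-1].copy()
    print(n,'or',[(a,np.round(r[0],1),np.round(r[1],1),r[2]) for a,b,r in blobs(im,(3,120,60),(20,255,255),5)][:5])
    x0=[(275,260,320,300),(330,195,362,215)][n=='top']
    sub=im[x0[1]:x0[3],x0[0]:x0[2]]
    print('bl',[(a,np.round(np.add(r[0],x0[:2]),1),np.round(r[1],1),r[2]) for a,b,r in blobs(sub,(105,120,60),(125,255,255),5)])
    print('ye',[(a,b,np.round(r[0],1),np.round(r[1],1),r[2]) for a,b,r in blobs(im,(20,120,60),(35,255,255),50)])
for p in [(388,190),(467,182),(480,287),(399,295)]: print('tray',onz('top',*p,.015).round(4))
for p in [(291,163),(368,158),(370,243),(294,250)]: print('tank',onz('top',*p,.14).round(4))
E
```

```text
scene or [(68.0, array([338.5, 262.9]), array([ 4.1, 22.5]), 69.44395446777344), (31.0, array([15. ,  3.2]), array([ 2. , 30.6]), 81.25383758544922)]
bl [(58.5, array([297.1, 278.3]), array([ 3.3, 26. ]), 69.44395446777344)]
ye [(121.5, (461, 156, 18, 12), array([469.3, 161.3]), array([10.6, 15.7]), 78.69007110595703)]
top or [(138.5, array([636. , 192.5]), array([41.,  6.]), 90.0), (62.0, array([311. , 206.9]), array([ 5.3, 24.1]), 87.1375961303711)]
bl [(34.5, array([345.5, 203.9]), array([ 3.4, 21.1]), 86.42366790771484)]
ye [(112.0, (159, 234, 13, 12), array([164.7, 239.5]), array([12.3, 10.7]), 9.462322235107422)]
tray [ 0.6593 -0.1553  0.015 ]
tray [ 0.6726 -0.332   0.015 ]
tray [ 0.4388 -0.3487  0.015 ]
tray [ 0.4259 -0.1707  0.015 ]
tank [0.6941 0.0521 0.14  ]
tank [ 0.6998 -0.0991  0.14  ]
tank [ 0.5327 -0.0973  0.14  ]
tank [0.523 0.05  0.14 ]
```

View pics/c1.png

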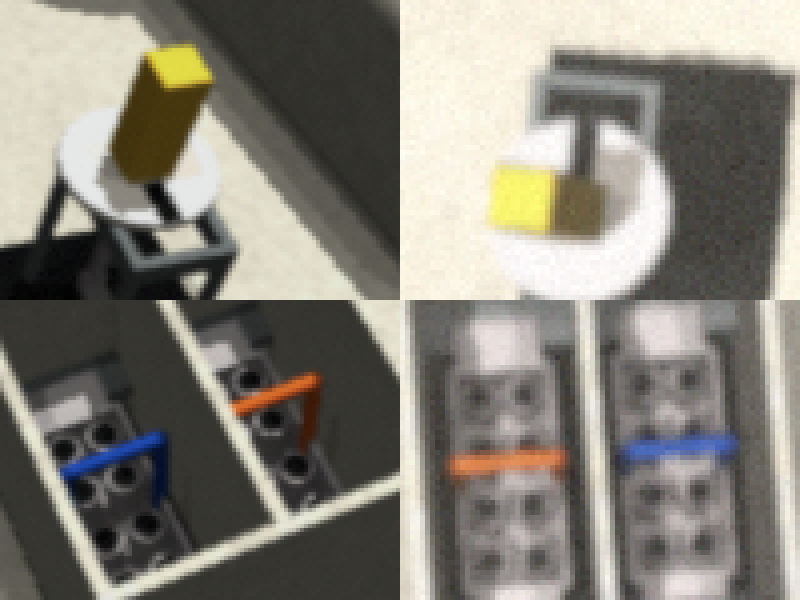

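The yellow handle's top face is at scene (470,162) / top (164.5,239.7), with its black mark pointing to +x. The blue bar runs in the top view from (334,206) to (357.4,203.4), and orange from (300,208) to (323,206.6).

```bash
python3 - <<'E'
from h import *
print('grip top',onz('top',164.5,239.7,.172),onz('scene',470,162,.172),two((470,162),(164.5,239.7)))
for p in [(176.6,235.6),(177,224)]: print('mark',onz('top',*p,.108))
print('disc c',onz('top',140+182/5,200+211/5,.108))
# top face edges
for p in [(499,168),(554,172),(551,234),(491,228)]: print('face',onz('top',140+(p[0]-400)/5,200+p[1]/5,.172).round(4))
print('blue',onz('top',345.5,203.9,.0885),onz('scene',297.1,278.3,.087),two((297.1,278.3),(345.5,203.9)))
print('ends',onz('top',334,206,.0885),onz('top',357.4,203.4,.0885))
print('orange',onz('top',311,206.9,.0885),onz('scene',338.5,262.9,.087),onz('top',300,208,.0885),onz('top',323,206.6,.0885))
s=arm.sense();print(s['position'],np.round(s['tool_rot'],3).tolist(),s['time_s'],s['finger_gap'],s['finger_force'])
E
```

```text
grip top [0.54661854 0.28978891 0.172     ] [0.55016064 0.2912247  0.172     ] (array([0.54759004, 0.29214315, 0.16906415]), np.float64(0.002824770878832775))
mark [0.56019562 0.28780123 0.108     ]
mark [0.58369174 0.28693615 0.108     ]
disc c [0.54686572 0.2882363  0.108     ]
face [0.5583 0.2986 0.172 ]
face [0.5563 0.278  0.172 ]
face [0.533  0.2791 0.172 ]
face [0.5359 0.3016 0.172 ]
blue [ 0.61862838 -0.05527018  0.0885    ] [ 0.61966987 -0.05660357  0.087     ] (array([ 0.61897375, -0.05589393,  0.08549681]), np.float64(0.0009395046652142255))
ends [ 0.61489851 -0.03144113  0.0885    ] [ 0.61900666 -0.07982241  0.0885    ]
orange [0.61430421 0.01603077 0.0885    ] [0.61558316 0.01902638 0.087     ] [0.61262666 0.0387763  0.0885    ] [ 0.61426156 -0.00873135  0.0885    ]
[0.16734398 0.57594379 0.24061928] [[-0.96, 0.279, -0.001], [0.279, 0.96, -0.002], [0.0, -0.002, -1.0]] 0.1 0.08761641914221473 0.0
```

```bash
python3 -m crank '[[[1.2,-0.9,0.2],0],[[2.5,-1.9,0.3],0.015],[[2.6,-1.9,0.3],0.015],[[2.6,-1.9,0.2],0.015],[[2.6,-1.9,0],0.015]]' 0 50 
python3 -m crank '[[[2.6,-1.9,0],0.02],[[2.6,-1.9,0],0.02],[[2.6,-1.9,0],0.02],[[2.6,-1.9,0],0.02],[[2.6,-1.9,0],0.02]]'
python3 -m crank '[[[2.6,-1.9,0],0.02],[[2.6,-2.0,0],0.02],[[2.6,-2.0,0],0.02],[[2.6,-2.1,0],0],[[2.6,-2.1,0],0]]'
python3 - <<'E'
from h import *
s=arm.sense();print(s['position'],np.round(s['tool_rot'],3).tolist(),s['time_s'])
a=shot('scene','a1.png');b=shot('top','b1.png')
cv2.imwrite('pics/c2.png',cv2.convertScaleAbs(np.hstack([cv2.resize(a[100:260,400:540],(400,457)),cv2.resize(b[160:300,100:240],(400,457))])[:,:,::-1],alpha=1.5))
E
```

```text
time_s: 0.52
position: [0.284, 0.4896, 0.2522]
tool_rot: [[-0.975, 0.22, 0.001], [0.22, 0.975, 0.0], [-0.001, 0.0, -1.0]]
wrist_force: [-0.4, 0.3, -0.2]
finger_gap: 0.0878
finger_force: 0.0
time_s: 0.93
position: [0.414, 0.394, 0.2517]
tool_rot: [[-0.993, 0.122, 0.0], [0.122, 0.993, -0.0], [-0.0, -0.0, -1.0]]
wrist_force: [0.9, -0.2, 0.6]
finger_gap: 0.0875
finger_force: 0.0
time_s: 1.35
position: [0.5438, 0.2928, 0.2516]
tool_rot: [[-0.998, 0.063, -0.0], [0.063, 0.998, -0.0], [0.0, -0.0, -1.0]]
wrist_force: [0.1, -0.3, 0.3]
finger_gap: 0.0878
finger_force: 0.0
[0.54376771 0.29280076 0.25158322] [[-0.998, 0.063, -0.0], [0.063, 0.998, -0.0], [0.0, -0.0, -1.0]] 1.35
```

View pics/c2.png

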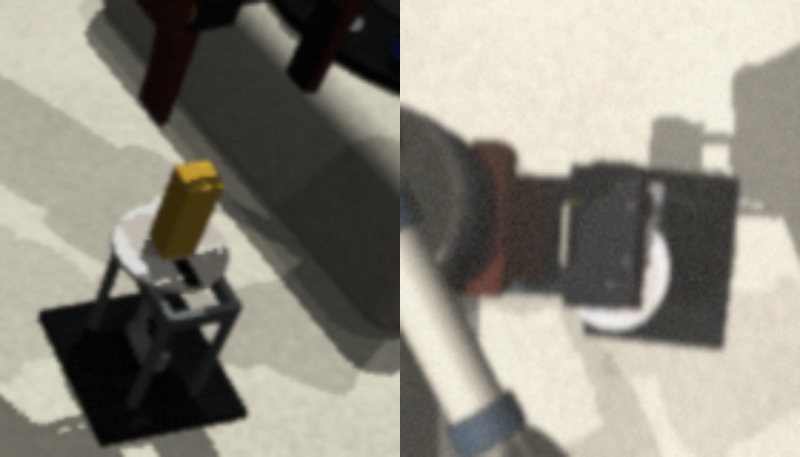

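The open fingers straddle the handle along y (handle at scene crop 190,210). I'll correct by a few mm, descend and close.

```bash
python3 -m crank '[[[0.3,-0.25,-1.5],0],[[0,0,-2.5],0],[[0,0,-2.5],0],[[0,0,-2.4],0],[[0,0,-1.5],0]]' 0 50
python3 -m crank '[[[0,0,-0.4],0],[[0,0,0],0],[[0,0,0],0],[[0,0,0],0],[[0,0,0],0]]' 160
python3 -m crank '[[[0,0,0],0],[[0,0,0],0],[[0,0,0],0],[[0,0,0],0],[[0,0,0],0]]' 255 50
```

```text
time_s: 1.87
position: [0.5441, 0.292, 0.1445]
tool_rot: [[-0.998, 0.063, -0.003], [0.063, 0.998, -0.002], [0.003, -0.002, -1.0]]
wrist_force: [-0.3, -0.1, -0.3]
finger_gap: 0.0878
finger_force: 0.0
time_s: 2.28
position: [0.546, 0.293, 0.1457]
tool_rot: [[-0.998, 0.063, 0.003], [0.063, 0.998, 0.001], [-0.003, 0.001, -1.0]]
wrist_force: [1.0, 0.3, 0.5]
finger_gap: 0.0579
finger_force: 0.0
time_s: 2.7
position: [0.5455, 0.2926, 0.1437]
tool_rot: [[-0.998, 0.063, 0.0], [0.063, 0.998, -0.0], [-0.0, -0.0, -1.0]]
wrist_force: [0.0, 0.9, -0.2]
finger_gap: 0.0243
finger_force: 12.2
```

```bash
python3 -m crank '[[[0,0,0],0],[[0,0,0],0],[[0,0,0],0],[[0,0,0],0],[[0,0,0],0]]' 255 50
python3 - <<'E'
from h import *
for i in range(4): read_camera('top'); s=arm.sense();print(s['position'],s['finger_force'],s['finger_gap'],s['wrist_force'])
E
```

```text
time_s: 3.12
position: [0.5455, 0.2926, 0.1437]
tool_rot: [[-0.998, 0.063, 0.0], [0.063, 0.998, -0.0], [-0.0, -0.0, -1.0]]
wrist_force: [-0.4, -1.2, 1.1]
finger_gap: 0.0243
finger_force: 49.3
[0.54545664 0.29258026 0.14365081] 49.32700216770172 0.024141061462963697 [-0.1252832  -1.09168116  0.33701793]
[0.54547222 0.29256503 0.14368261] 49.32693421840668 0.02426983622198988 [ 0.7289431  -1.16558087  0.56247283]
[0.54546699 0.29258045 0.14367646] 49.32704150676727 0.024304509342673603 [-0.13654766 -1.30791328  0.39931096]
[0.5454713  0.29259331 0.14367257] 49.32685732841492 0.02418615734366374 [ 0.28969116 -0.97163808  0.57402273]
```

```bash
python3 -m crank '[[[0,0,0.7],0],[[0,0,1.5],0],[[0,0,2.0],0],[[0,0,2.5],0],[[0,0,2.5],0]]' 
python3 -m crank '[[[0,0,2.5],0],[[0,0,2.0],0],[[0,0,1.5],0],[[0,0,0.5],0],[[0,0,0],0]]'
python3 - <<'E'
from h import *
a=shot('scene','a2.png');b=shot('top','b2.png');s=arm.sense();print(s['position'],s['finger_force'],s['wrist_force'])
cv2.imwrite('pics/c3.png',cv2.convertScaleAbs(a[:,:,::-1],alpha=1.5))
E
```

```text
time_s: 3.73
position: [0.5449, 0.2927, 0.2359]
tool_rot: [[-0.998, 0.062, -0.002], [0.062, 0.998, -0.0], [0.002, -0.001, -1.0]]
wrist_force: [0.3, -0.4, -1.7]
finger_gap: 0.0242
finger_force: 49.3
time_s: 4.15
position: [0.5457, 0.293, 0.3024]
tool_rot: [[-0.998, 0.063, 0.002], [0.063, 0.998, 0.001], [-0.002, 0.002, -1.0]]
wrist_force: [0.4, 0.2, -1.6]
finger_gap: 0.0243
finger_force: 49.3
[0.54531656 0.2927401  0.29939482] 49.33416187763214 [ 0.0845273   1.38356855 -2.0499081 ]
```

View pics/c3.png

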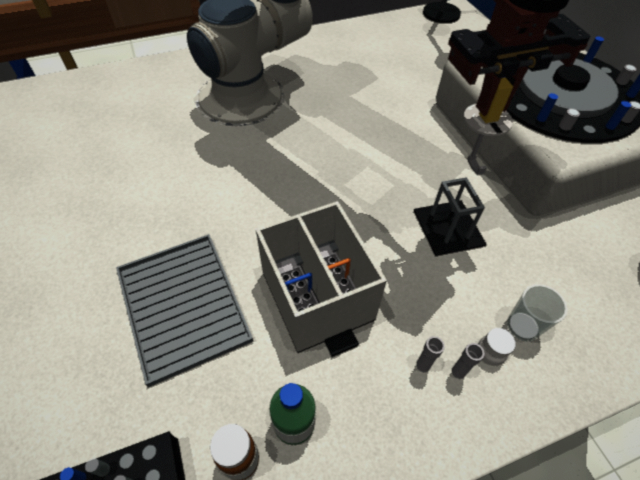

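The rod is clear of the stand, with its hook at (478,160). Next I move it above the near side of the blue bail.

```bash
python3 -m crank '[[[0.1,-1,0],0],[[0.15,-2,0],0.01],[[0.2,-2.7,0],0.01],[[0.2,-3,0],0.01],[[0.2,-3,0],0.01]]' 
python3 -m crank '[[[0.2,-3,0],0.01],[[0.2,-3,0],0.01],[[0.2,-3,0],0.01],[[0.2,-3,0],0.01],[[0.2,-3,0],0.01]]'
python3 -m crank '[[[0.2,-2.7,0],0.01],[[0.2,-2.3,0],0.01],[[0.2,-1.5,0],0],[[0.17,-0.77,0],0],[[0,0,0],0]]'
python3 -m crank '[[[0,0,0],0],[[0,0,0],0],[[0,0,0],0],[[0,0,0],0],[[0,0,0],0]]'
python3 - <<'E'
from h import *
a=shot('scene','a3.png');s=arm.sense();print(s['position'],s['finger_force'],s['wrist_force'])
cv2.imwrite('pics/c4.png',cv2.convertScaleAbs(cv2.resize(a[100:340,180:420],(600,600)),alpha=1.6)[:,:,::-1])
E
```

```text
time_s: 4.67
position: [0.5534, 0.174, 0.2988]
tool_rot: [[-1.0, 0.022, -0.003], [0.022, 1.0, -0.001], [0.003, -0.001, -1.0]]
wrist_force: [-0.4, -0.8, -1.9]
finger_gap: 0.0244
finger_force: 49.3
time_s: 5.08
position: [0.5632, 0.0236, 0.2991]
tool_rot: [[-1.0, -0.027, -0.002], [-0.027, 1.0, -0.0], [0.002, -0.0, -1.0]]
wrist_force: [0.2, -0.3, -0.9]
finger_gap: 0.0239
finger_force: 49.3
time_s: 5.5
position: [0.5713, -0.0489, 0.2991]
tool_rot: [[-0.999, -0.045, -0.002], [-0.045, 0.999, -0.0], [0.002, 0.0, -1.0]]
wrist_force: [-0.2, 1.1, -1.3]
finger_gap: 0.024
finger_force: 49.3
time_s: 5.92
position: [0.5716, -0.0462, 0.3008]
tool_rot: [[-0.999, -0.048, 0.0], [-0.048, 0.999, 0.0], [-0.0, 0.0, -1.0]]
wrist_force: [-0.0, -1.0, -1.6]
finger_gap: 0.0243
finger_force: 49.3
[ 0.57164602 -0.04637218  0.30072664] 49.334120750427246 [ 0.21985956 -0.80586339 -1.49921925]
```

View pics/c4.png

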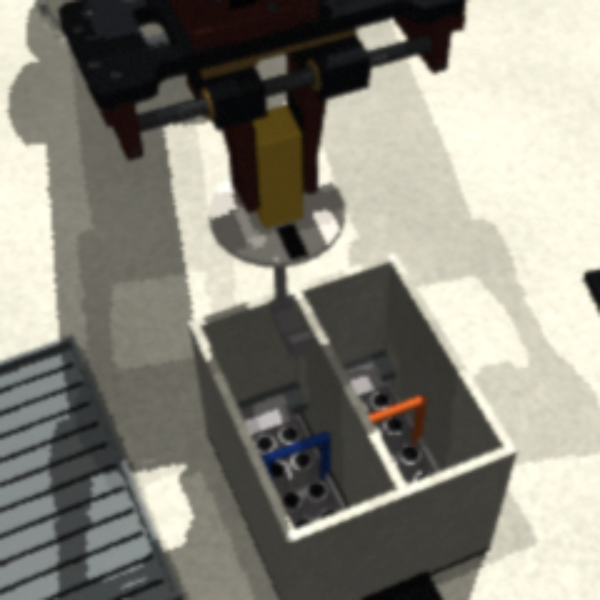

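The hook (crop 295,325) hangs over the −y bay, on the near side of the blue bar (crop 298,447). I'll check where it should appear before descending.

```bash
python3 - <<'E'
from h import *
p=np.array([.573,-.0464]); x=np.array([1,.048]); z=.297
for n,a,dz in [('tip',36,-107),('tiplow',36,-128),('bed-shank',0,-121),('discfront',38,-35)]:
    P=np.r_[p+x*a/1000,z+dz/1000]; print(n,(proj('scene',P)-[180,100])*2.5)
P=[.619,-.0555,.085];print((proj('scene',P)-[180,100])*2.5)
E
```

```text
tip [302.34938746 336.54633832]
tiplow [302.79681162 356.89640673]
bed-shank [280.5232036 306.5390745]
discfront [302.03355479 260.57832289]
[294.05071604 445.96168487]
```

```bash
python3 -m crank '[[[-0.15,-0.5,0],0],[[-0.1,-0.5,0],0],[[0,0,-1],0],[[0,0,-1.5],0],[[0,0,-2],0]]' 
python3 -m crank '[[[0,0,-2],0],[[0,0,-1.5],0],[[0,0,-1],0],[[0,0,0],0],[[0,0,0],0]]'
python3 -m crank '[[[0,0,0],0],[[0,0,0],0],[[0,0,0],0],[[0,0,0],0],[[0,0,0],0]]'
python3 - <<'E'
from h import *
a=shot('scene','a4.png');b=shot('top','b4.png');s=arm.sense();print(s['position'],s['finger_force'],s['wrist_force'])
cv2.imwrite('pics/c5.png',cv2.convertScaleAbs(np.hstack([cv2.resize(a[200:340,250:390],(400,400)),cv2.resize(b[150:260,280:390],(400,400))]),alpha=1.6)[:,:,::-1])
E
```

```text
time_s: 6.38
position: [0.5695, -0.0575, 0.2561]
tool_rot: [[-0.999, -0.047, 0.003], [-0.047, 0.999, -0.0], [-0.003, -0.001, -1.0]]
wrist_force: [0.8, -0.0, -1.1]
finger_gap: 0.0241
finger_force: 49.3
time_s: 6.8
position: [0.5689, -0.0571, 0.2102]
tool_rot: [[-0.999, -0.047, -0.001], [-0.047, 0.999, 0.0], [0.001, 0.0, -1.0]]
wrist_force: [-0.2, 0.4, -1.2]
finger_gap: 0.0247
finger_force: 49.3
time_s: 7.22
position: [0.5693, -0.057, 0.2112]
tool_rot: [[-0.999, -0.047, 0.001], [-0.047, 0.999, -0.0], [-0.001, -0.0, -1.0]]
wrist_force: [0.5, 0.7, -1.7]
finger_gap: 0.0244
finger_force: 49.3
[ 0.56919764 -0.05702557  0.21084686] 49.33405816555023 [-0.18445844 -1.33810964 -1.65998559]
```

View pics/c5.png

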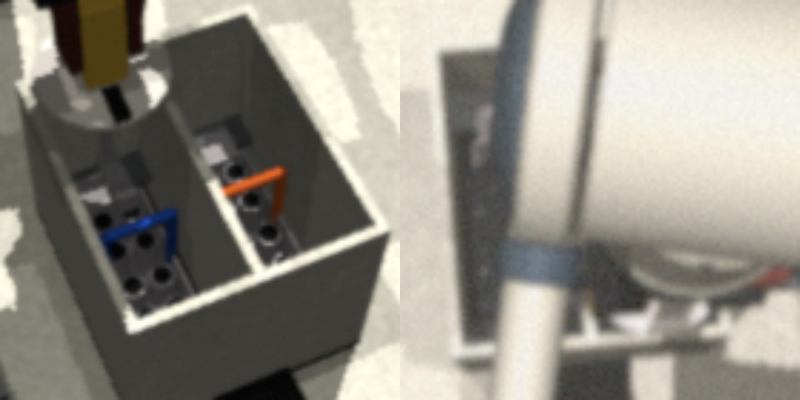

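The bars are undisturbed (blue at crop 140,228, with the hook hidden behind the disc), so I continue down to hooking depth and forward under the bar.

```bash
python3 -m crank '[[[0,0,-0.6],0],[[0,0,-0.8],0],[[0,0,-0.7],0],[[0,0,-0.3],0],[[0,0,0],0]]' 
python3 -m crank '[[[0.4,0.02,0],0],[[0.7,0.03,0],0],[[0.8,0.04,0],0],[[0.7,0.03,0],0],[[0.4,0.02,0],0]]'
python3 -m crank '[[[0,0,0],0],[[0,0,0],0],[[0,0,0],0],[[0,0,0],0],[[0,0,0],0]]'
```

```text
time_s: 7.73
position: [0.5685, -0.0569, 0.1846]
tool_rot: [[-0.999, -0.047, -0.003], [-0.047, 0.999, 0.0], [0.003, 0.001, -1.0]]
wrist_force: [0.1, -1.0, -2.3]
finger_gap: 0.0244
finger_force: 49.3
time_s: 8.15
position: [0.6003, -0.0555, 0.1867]
tool_rot: [[-0.999, -0.047, 0.0], [-0.047, 0.999, 0.0], [-0.0, 0.0, -1.0]]
wrist_force: [0.9, 0.4, -1.5]
finger_gap: 0.0241
finger_force: 49.3
time_s: 8.57
position: [0.599, -0.0556, 0.1868]
tool_rot: [[-0.999, -0.047, 0.0], [-0.047, 0.999, -0.0], [-0.0, -0.0, -1.0]]
wrist_force: [-0.2, -0.6, -1.6]
finger_gap: 0.0241
finger_force: 49.3
```

```bash
python3 -m crank '[[[0,0,0.5],0],[[0,0,0.6],0],[[0,0,0.4],0],[[0,0,0.4],0],[[0,0,0.4],0]]' 
python3 -m crank '[[[0,0,0.4],0],[[0,0,0.4],0],[[0,0,0.4],0],[[0,0,0],0],[[0,0,0],0]]'
python3 -m crank '[[[0,0,0],0],[[0,0,0],0],[[0,0,0],0],[[0,0,0],0],[[0,0,0],0]]'
python3 - <<'E'
from h import *
a=shot('scene','a5.png');s=arm.sense();print(s['position'],s['finger_force'],s['wrist_force'])
cv2.imwrite('pics/c6.png',cv2.convertScaleAbs(cv2.resize(a[150:350,220:420],(600,600)),alpha=1.6)[:,:,::-1])
E
```

```text
time_s: 8.98
position: [0.5991, -0.0556, 0.21]
tool_rot: [[-0.999, -0.047, -0.0], [-0.047, 0.999, -0.0], [0.0, -0.0, -1.0]]
wrist_force: [-0.6, -0.1, -4.3]
finger_gap: 0.0241
finger_force: 49.3
time_s: 9.4
position: [0.5992, -0.0556, 0.2219]
tool_rot: [[-0.999, -0.047, 0.0], [-0.047, 0.999, -0.0], [-0.0, -0.0, -1.0]]
wrist_force: [0.4, -0.3, -4.9]
finger_gap: 0.0244
finger_force: 49.3
time_s: 9.82
position: [0.5991, -0.0556, 0.2215]
tool_rot: [[-0.999, -0.047, -0.0], [-0.047, 0.999, 0.0], [0.0, 0.0, -1.0]]
wrist_force: [0.5, -0.5, -3.9]
finger_gap: 0.0243
finger_force: 49.3
[ 0.59909216 -0.05560843  0.22151057] 49.333139061927795 [-0.45000052  0.14123071 -5.13942638]
```

View pics/c6.png

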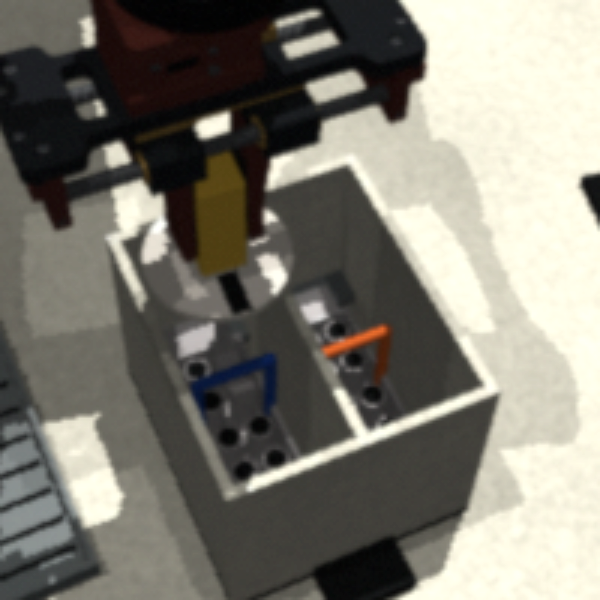

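About 3 N of extra load, and the blue bail sits higher than orange: it is on the hook. I lift straight up.

```bash
python3 -m crank '[[[0,0,0.4],0],[[0,0,0.7],0],[[0,0,1],0],[[0,0,1.2],0],[[0,0,1.2],0]]' 
python3 -m crank '[[[0,0,1.2],0],[[0,0,1.2],0],[[0,0,1.2],0],[[0,0,1.2],0],[[0,0,1.2],0]]' 
python3 -m crank '[[[0,0,1.2],0],[[0,0,1.2],0],[[0,0,1],0],[[0,0,0.7],0],[[0,0,0.3],0]]' 
python3 -m crank '[[[0,0,0],0],[[0,0,0],0],[[0,0,0],0],[[0,0,0],0],[[0,0,0],0]]'
python3 - <<'E'
from h import *
a=shot('scene','a6.png');s=arm.sense();print(s['position'],s['finger_force'],s['wrist_force'])
cv2.imwrite('pics/c7.png',cv2.convertScaleAbs(cv2.resize(a[100:340,180:420],(600,600)),alpha=1.6)[:,:,::-1])
E
```

```text
time_s: 10.28
position: [0.5992, -0.0556, 0.2685]
tool_rot: [[-0.999, -0.047, 0.001], [-0.047, 0.999, -0.0], [-0.001, -0.0, -1.0]]
wrist_force: [-0.5, -0.0, -4.5]
finger_gap: 0.0242
finger_force: 49.3
time_s: 10.7
position: [0.5992, -0.0556, 0.3291]
tool_rot: [[-0.999, -0.047, 0.002], [-0.047, 0.999, -0.0], [-0.002, -0.0, -1.0]]
wrist_force: [0.1, 0.5, -5.1]
finger_gap: 0.0244
finger_force: 49.3
time_s: 11.12
position: [0.5992, -0.0556, 0.3734]
tool_rot: [[-0.999, -0.047, 0.003], [-0.047, 0.999, -0.001], [-0.003, -0.001, -1.0]]
wrist_force: [0.5, -0.3, -4.4]
finger_gap: 0.0244
finger_force: 49.3
time_s: 11.53
position: [0.599, -0.0556, 0.3699]
tool_rot: [[-0.999, -0.047, -0.001], [-0.047, 0.999, 0.0], [0.001, 0.0, -1.0]]
wrist_force: [-0.0, -0.0, -4.7]
finger_gap: 0.0241
finger_force: 49.3
[ 0.5990548  -0.05560592  0.37006655] 49.33305859565735 [ 0.35710088 -0.58050167 -3.86599735]
```

View pics/c7.png

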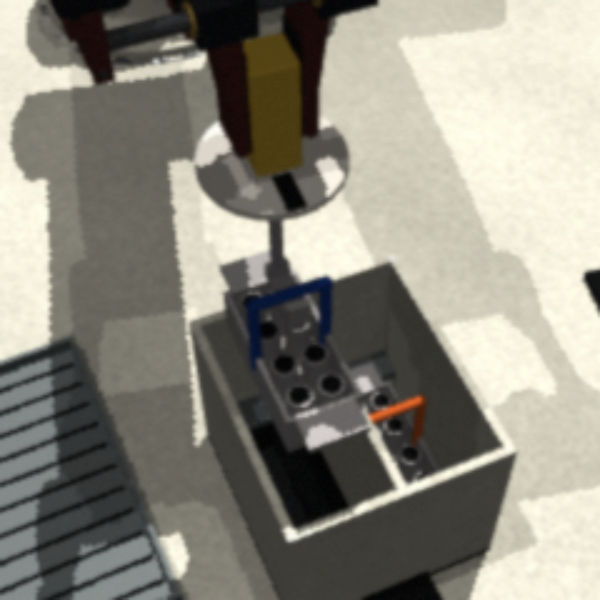

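The carrier hangs level on the hook, clear of the rim, with orange undisturbed. I carry it slowly to the tray.

```bash
python3 -m crank '[[[-0.1,-0.2,0],0],[[-0.2,-0.5,0],0],[[-0.3,-0.8,0],0],[[-0.35,-1,0],0],[[-0.4,-1.2,0],0]]' 
python3 -m crank '[[[-0.4,-1.2,0],0],[[-0.4,-1.2,0],0],[[-0.4,-1.2,0],0],[[-0.4,-1.2,0],0],[[-0.4,-1.2,0],0]]' 
python3 -m crank '[[[-0.4,-1.2,0],0],[[-0.4,-1.2,0],0],[[-0.4,-1.2,0],0],[[-0.4,-1.2,0],0],[[-0.4,-1.2,0],0]]' 
python3 -m crank '[[[-0.4,-1.2,0],0],[[-0.4,-1.1,0],0],[[-0.3,-0.8,0],0],[[-0.3,-0.6,0],0],[[-0.1,-0.3,0],0]]' 
python3 -m crank '[[[0,0,-0.4],0],[[0,0,-0.8],0],[[0,0,-1.2],0],[[0,0,-1.2],0],[[0,0,-1.2],0]]' 
python3 -m crank '[[[0,0,-1.2],0],[[0,0,-1.2],0],[[0,0,-1.2],0],[[0,0,-1.2],0],[[0,0,-1.2],0]]' 
python3 -m crank '[[[0,0,-1.2],0],[[0,0,-0.8],0],[[0,0,-0.4],0],[[0,0,0],0],[[0,0,0],0]]' 
python3 - <<'E'
from h import *
a=shot('scene','a7.png');s=arm.sense();print(s['position'],s['finger_force'],s['wrist_force'])
cv2.imwrite('pics/c8.png',cv2.convertScaleAbs(cv2.resize(a[150:390,80:320],(600,600)),alpha=1.6)[:,:,::-1])
E
```

```text
time_s: 12.0
position: [0.5852, -0.0936, 0.3707]
tool_rot: [[-0.999, -0.047, 0.0], [-0.047, 0.999, -0.0], [-0.0, -0.0, -1.0]]
wrist_force: [0.6, 0.2, -3.9]
finger_gap: 0.0243
finger_force: 49.3
time_s: 12.42
position: [0.5651, -0.1541, 0.3707]
tool_rot: [[-0.999, -0.047, 0.0], [-0.047, 0.999, -0.0], [-0.0, -0.0, -1.0]]
wrist_force: [0.9, -0.3, -4.4]
finger_gap: 0.0244
finger_force: 49.3
time_s: 12.83
position: [0.5452, -0.2138, 0.3706]
tool_rot: [[-0.999, -0.047, -0.0], [-0.047, 0.999, 0.0], [0.0, 0.0, -1.0]]
wrist_force: [-0.1, -0.4, -3.9]
finger_gap: 0.024
finger_force: 49.3
time_s: 13.25
position: [0.5302, -0.2536, 0.3706]
tool_rot: [[-0.999, -0.046, -0.0], [-0.046, 0.999, -0.0], [0.0, -0.0, -1.0]]
wrist_force: [-0.2, 0.4, -4.6]
finger_gap: 0.024
finger_force: 49.3
time_s: 13.67
position: [0.5308, -0.2518, 0.3212]
tool_rot: [[-0.999, -0.048, -0.0], [-0.048, 0.999, 0.001], [0.0, 0.001, -1.0]]
wrist_force: [0.8, 0.1, -4.8]
finger_gap: 0.024
finger_force: 49.3
time_s: 14.08
position: [0.5307, -0.2517, 0.261]
tool_rot: [[-0.999, -0.048, -0.001], [-0.048, 0.999, 0.001], [0.001, 0.001, -1.0]]
wrist_force: [0.2, -0.4, -4.2]
finger_gap: 0.0241
finger_force: 49.3
time_s: 14.5
position: [0.5307, -0.2525, 0.2388]
tool_rot: [[-0.999, -0.047, 0.0], [-0.047, 0.999, -0.0], [-0.0, -0.0, -1.0]]
wrist_force: [0.4, 0.6, -3.2]
finger_gap: 0.0244
finger_force: 49.3
[ 0.5308273  -0.2526476   0.23939075] 49.33317840099335 [-0.4165628  -0.29500655 -3.86785796]
```

View pics/c8.png

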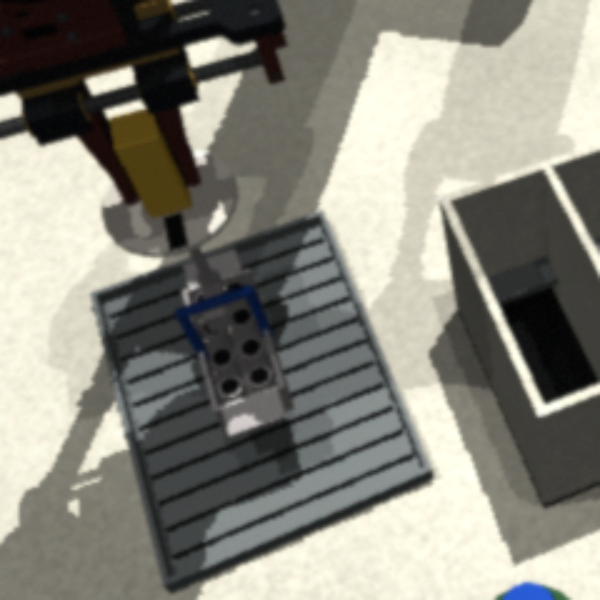

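The carrier hangs level over the tray's middle (crop 230,340). I lower it slowly to the floor and slacken the hook.

```bash
python3 -m crank '[[[0,0,-0.4],0],[[0,0,-0.8],0],[[0,0,-0.8],0],[[0,0,-0.6],0],[[0,0,-0.4],0]]' 
python3 -m crank '[[[0,0,-0.3],0],[[0,0,-0.3],0],[[0,0,-0.3],0],[[0,0,-0.3],0],[[0,0,-0.3],0]]' 
python3 -m crank '[[[0,0,-0.4],0],[[0,0,-0.5],0],[[0,0,-0.3],0],[[0,0,-0.15],0],[[0,0,0],0]]' 
python3 -m crank '[[[0,0,0],0],[[0,0,0],0],[[0,0,0],0],[[0,0,0],0],[[0,0,0],0]]'
```

```text
time_s: 14.97
position: [0.5302, -0.2524, 0.2068]
tool_rot: [[-0.999, -0.047, -0.002], [-0.047, 0.999, 0.001], [0.002, 0.001, -1.0]]
wrist_force: [0.4, 0.3, -5.7]
finger_gap: 0.0245
finger_force: 49.3
time_s: 15.38
position: [0.5309, -0.2528, 0.1942]
tool_rot: [[-0.999, -0.047, 0.001], [-0.047, 0.999, -0.001], [-0.001, -0.001, -1.0]]
wrist_force: [-0.6, 0.1, -1.7]
finger_gap: 0.0244
finger_force: 49.3
time_s: 15.8
position: [0.5304, -0.2525, 0.1795]
tool_rot: [[-0.999, -0.047, -0.001], [-0.047, 0.999, 0.0], [0.001, 0.0, -1.0]]
wrist_force: [-0.2, -0.5, -1.4]
finger_gap: 0.0242
finger_force: 49.3
time_s: 16.22
position: [0.5307, -0.2526, 0.1803]
tool_rot: [[-0.999, -0.047, 0.0], [-0.047, 0.999, -0.0], [-0.0, -0.0, -1.0]]
wrist_force: [0.7, 0.2, -2.2]
finger_gap: 0.0241
finger_force: 49.3
```

```bash
python3 -m crank '[[[-0.4,-0.02,0],0],[[-0.8,-0.04,0],0],[[-0.9,-0.04,0],0],[[-0.9,-0.04,0],0],[[-0.5,-0.02,0],0]]' 
python3 -m crank '[[[0,0,0],0],[[0,0,0],0],[[0,0,0],0],[[0,0,0],0],[[0,0,0],0]]'
python3 - <<'E'
from h import *
a=shot('scene','a8.png');s=arm.sense();print(s['position'],s['finger_force'],s['wrist_force'])
cv2.imwrite('pics/c9.png',cv2.convertScaleAbs(cv2.resize(a[200:360,110:270],(600,600)),alpha=1.6)[:,:,::-1])
E
```

```text
time_s: 16.63
position: [0.4942, -0.2544, 0.1803]
tool_rot: [[-0.999, -0.047, -0.0], [-0.047, 0.999, -0.0], [0.0, -0.0, -1.0]]
wrist_force: [0.1, -0.8, -2.2]
finger_gap: 0.0244
finger_force: 49.3
time_s: 17.05
position: [0.4959, -0.2542, 0.18]
tool_rot: [[-0.999, -0.047, 0.0], [-0.047, 0.999, 0.0], [-0.0, 0.0, -1.0]]
wrist_force: [0.0, -0.5, -1.7]
finger_gap: 0.0244
finger_force: 49.3
[ 0.4958324  -0.2541612   0.17998166] 49.334054589271545 [ 0.09645608  0.42635505 -1.97337634]
```

View pics/c9.png

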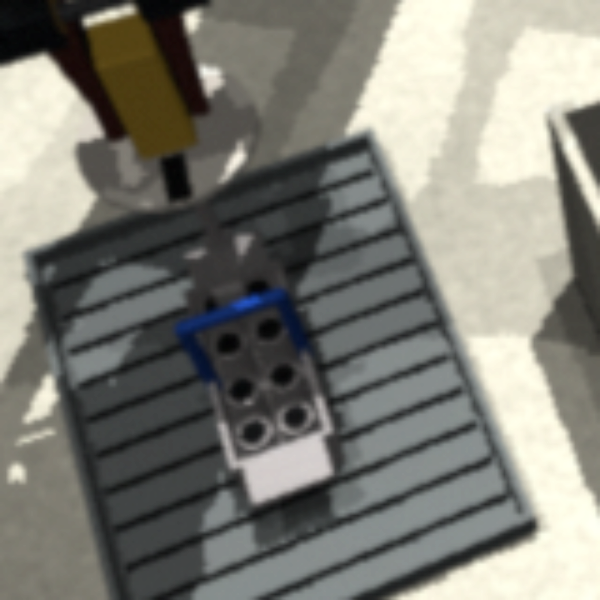

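The carrier stands level on the tray, with the bar at crop (238,312), i.e. scene (173.5,283). I check the hook's clearance to the bar before lifting.

```bash
python3 - <<'E'
from h import *
a=cv2.imread('pics/a8.png')[:,:,::-1].copy()
sub=a[260:310,150:200]
for r in blobs(sub,(100,120,40),(125,255,255),5)[:3]: print(r[1:])
print(onz('scene',173.5,283.2,.082), onz('scene',110+180/3.75,200+327/3.75,.082),onz('scene',110+290/3.75,200+297/3.75,.082))
E
```

```text
((7, 17, 29, 13), ((20.92205047607422, 22.27728271484375), (4.152976989746094, 30.061885833740234), 70.70995330810547))
[ 0.55533842 -0.24892796  0.082     ] [ 0.55409547 -0.27378998  0.082     ] [ 0.55564859 -0.22629451  0.082     ]
```

```bash
python3 -m crank '[[[0,0,0.4],0],[[0,0,0.8],0],[[0,0,1.2],0],[[0,0,1.6],0],[[0,0,2],0]]' 
python3 -m crank '[[[0,0,2],0],[[0,0,2],0],[[0,0,2],0],[[0,0,1.2],0],[[0,0,0.4],0]]' 
python3 -m crank '[[[0.1,0.7,0],0],[[0.2,1.5,0],0],[[0.2,2.2,0],-0.005],[[0.3,2.8,0],-0.005],[[0.3,3,0],-0.005]]' 
python3 -m crank '[[[0.3,3,0],-0.005],[[0.3,3,0],-0.005],[[0.3,3,0],-0.005],[[0.3,3,0],-0.005],[[0.3,3,0],-0.005]]' 
python3 -m crank '[[[0.3,3,0],-0.01],[[0.3,3,0],-0.01],[[0.3,3,0],-0.01],[[0.3,3,0],-0.01],[[0.3,3,0],-0.01]]' 
python3 -m crank '[[[0.2,3,0],-0.01],[[0.2,3,0],-0.01],[[0.2,3,0],0],[[0.2,2.5,0],0],[[0.2,2,0],0]]' 
python3 -m crank '[[[0,1,0],0],[[0,0.5,0],0],[[0,0,0],0],[[0,0,0],0],[[0,0,0],0]]'
python3 -m crank '[[[0,0,0],0],[[0,0,0],0],[[0,0,0],0],[[0,0,0],0],[[0,0,0],0]]'
```

```text
time_s: 17.52
position: [0.4954, -0.2541, 0.241]
tool_rot: [[-0.999, -0.047, -0.001], [-0.047, 0.999, 0.0], [0.001, 0.0, -1.0]]
wrist_force: [0.7, -0.7, -1.9]
finger_gap: 0.0242
finger_force: 49.3
time_s: 17.93
position: [0.496, -0.2544, 0.3206]
tool_rot: [[-0.999, -0.047, 0.005], [-0.047, 0.999, -0.003], [-0.005, -0.003, -1.0]]
wrist_force: [0.5, 0.1, -1.5]
finger_gap: 0.0243
finger_force: 49.3
time_s: 18.35
position: [0.5063, -0.1512, 0.3148]
tool_rot: [[-1.0, -0.031, -0.002], [-0.031, 1.0, 0.001], [0.002, 0.001, -1.0]]
wrist_force: [0.1, 0.2, -1.5]
finger_gap: 0.0241
finger_force: 49.3
time_s: 18.77
position: [0.5211, -0.0002, 0.3151]
tool_rot: [[-1.0, -0.007, -0.002], [-0.007, 1.0, 0.0], [0.002, 0.0, -1.0]]
wrist_force: [0.4, 0.3, -2.0]
finger_gap: 0.0245
finger_force: 49.3
time_s: 19.18
position: [0.536, 0.1497, 0.3151]
tool_rot: [[-0.999, 0.043, -0.002], [0.043, 0.999, -0.0], [0.002, -0.0, -1.0]]
wrist_force: [0.2, 0.7, -1.3]
finger_gap: 0.0237
finger_force: 49.3
time_s: 19.6
position: [0.5457, 0.2853, 0.3146]
tool_rot: [[-0.998, 0.061, -0.002], [0.061, 0.998, -0.0], [0.002, -0.001, -1.0]]
wrist_force: [0.6, 0.7, -2.5]
finger_gap: 0.024
finger_force: 49.3
time_s: 20.02
position: [0.5467, 0.2967, 0.3164]
tool_rot: [[-0.998, 0.064, 0.0], [0.064, 0.998, -0.0], [-0.0, -0.0, -1.0]]
wrist_force: [1.2, -0.1, -1.4]
finger_gap: 0.0243
finger_force: 49.3
time_s: 20.43
position: [0.5467, 0.2975, 0.3162]
tool_rot: [[-0.998, 0.063, 0.0], [0.063, 0.998, 0.0], [-0.0, 0.0, -1.0]]
wrist_force: [-0.1, 0.4, -2.3]
finger_gap: 0.024
finger_force: 49.3
```

```bash
python3 -m crank '[[[-0.12,-0.25,0],0],[[0,-0.24,0],0],[[0,0,0],0],[[0,0,-1],0],[[0,0,-2],0]]' 
python3 -m crank '[[[0,0,-2],0],[[0,0,-2],0],[[0,0,-2],0],[[0,0,-2],0],[[0,0,-2],0]]' 
python3 -m crank '[[[0,0,-1.8],0],[[0,0,-1],0],[[0,0,-0.5],0],[[0,0,0],0],[[0,0,0],0]]' 
python3 -m crank '[[[0,0,0],0],[[0,0,0],0],[[0,0,0],0],[[0,0,0],0],[[0,0,0],0]]'
```

```text
time_s: 20.85
position: [0.5461, 0.2931, 0.2885]
tool_rot: [[-0.998, 0.063, 0.005], [0.063, 0.998, 0.002], [-0.005, 0.003, -1.0]]
wrist_force: [0.5, -0.4, -2.0]
finger_gap: 0.024
finger_force: 49.3
time_s: 21.27
position: [0.5451, 0.2928, 0.1842]
tool_rot: [[-0.998, 0.063, -0.001], [0.063, 0.998, -0.0], [0.001, -0.0, -1.0]]
wrist_force: [0.1, 0.5, -2.0]
finger_gap: 0.0243
finger_force: 49.3
time_s: 21.68
position: [0.5456, 0.293, 0.1538]
tool_rot: [[-0.998, 0.063, 0.001], [0.063, 0.998, 0.0], [-0.001, 0.0, -1.0]]
wrist_force: [0.8, 0.2, -1.3]
finger_gap: 0.0239
finger_force: 49.3
time_s: 22.1
position: [0.5456, 0.293, 0.1536]
tool_rot: [[-0.998, 0.063, 0.001], [0.063, 0.998, 0.0], [-0.001, 0.0, -1.0]]
wrist_force: [0.4, 0.3, -1.2]
finger_gap: 0.0241
finger_force: 49.3
```

Now the last 10 mm, then release.

```bash
python3 -m crank '[[[0,0,-0.4],0],[[0,0,-0.4],0],[[0,0,-0.2],0],[[0,0,0],0],[[0,0,0],0]]' 
python3 -m crank '[[[0,0,0],0],[[0,0,0],0],[[0,0,0],0],[[0,0,0],0],[[0,0,0],0]]' 150 10
python3 -m crank '[[[0,0,0],0],[[0,0,0],0],[[0,0,0],0],[[0,0,0],0],[[0,0,0],0]]' 0 
python3 -m crank '[[[0,0,0],0],[[0,0,0],0],[[0,0,0],0],[[0,0,0],0],[[0,0,0],0]]' 0 
python3 -m crank '[[[0,0,1],0],[[0,0,2],0],[[0,0,3],0],[[0,0,3],0],[[0,0,3],0]]'
python3 -m crank '[[[0,0,3],0],[[0,0,1],0],[[0,0,0],0],[[0,0,0],0],[[0,0,0],0]]'
python3 - <<'E'
from h import *
a=shot('scene','a9.png');s=arm.sense();print(s['position'],s['wrist_force'])
cv2.imwrite('pics/c10.png',cv2.convertScaleAbs(a,alpha=1.5)[:,:,::-1])
for n in COL: print(n,[(A,np.round(r[0],1)) for A,b,r in blobs(a,*( (3,120,60),(20,255,255)) if n=='orange' else COL[n])[:4]])
E
```

```text
time_s: 22.52
position: [0.5456, 0.2928, 0.1436]
tool_rot: [[-0.998, 0.063, 0.001], [0.063, 0.998, 0.0], [-0.001, 0.0, -1.0]]
wrist_force: [-0.9, 0.2, 2.0]
finger_gap: 0.0242
finger_force: 49.5
time_s: 22.93
position: [0.5454, 0.2929, 0.1429]
tool_rot: [[-0.998, 0.063, -0.0], [0.063, 0.998, -0.0], [0.0, -0.0, -1.0]]
wrist_force: [-0.6, 0.6, -0.6]
finger_gap: 0.0365
finger_force: 0.0
time_s: 23.35
position: [0.5454, 0.2929, 0.1432]
tool_rot: [[-0.998, 0.063, 0.0], [0.063, 0.998, 0.0], [-0.0, 0.0, -1.0]]
wrist_force: [-0.4, -0.4, 0.7]
finger_gap: 0.0656
finger_force: 0.0
time_s: 23.77
position: [0.5454, 0.2929, 0.1431]
tool_rot: [[-0.998, 0.063, 0.0], [0.063, 0.998, 0.0], [-0.0, 0.0, -1.0]]
wrist_force: [0.5, 0.4, -0.2]
finger_gap: 0.0881
finger_force: 0.0
time_s: 24.18
position: [0.5451, 0.2928, 0.2652]
tool_rot: [[-0.998, 0.063, 0.0], [0.063, 0.998, 0.0], [-0.0, 0.0, -1.0]]
wrist_force: [0.1, -0.1, -0.6]
finger_gap: 0.0876
finger_force: 0.0
time_s: 24.6
position: [0.5452, 0.2927, 0.3005]
tool_rot: [[-0.998, 0.063, -0.003], [0.063, 0.998, -0.002], [0.003, -0.002, -1.0]]
wrist_force: [0.1, -1.0, -0.7]
finger_gap: 0.0876
finger_force: 0.0
[0.54504784 0.29269254 0.30011632] [-0.43823222  0.22741507 -0.03099012]
yellow [(90.5, array([469.7, 160.4]))]
orange [(72.0, array([338.5, 263. ])), (42.0, array([15.5,  3.2]))]
blue [(387.5, array([290.5, 394. ])), (116.5, array([ 66.5, 473.5])), (67.5, array([170.9, 282.2])), (33.5, array([625.5, 103.5]))]
```

View pics/c10.png

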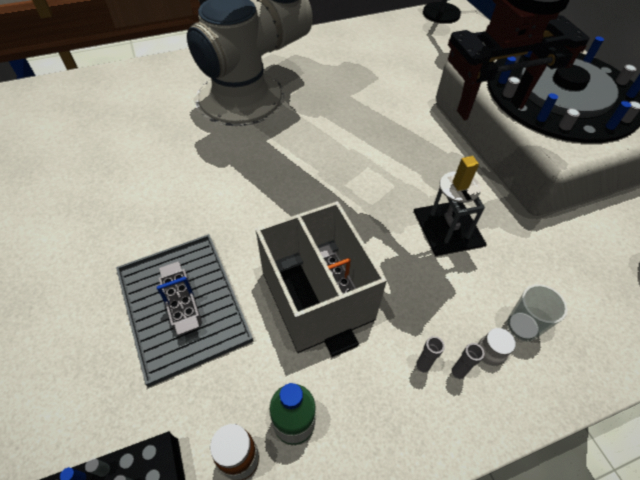

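The rod is back in its stand (469.7,160.4, the same as at the start). Orange has not moved (338.5,263), and blue stands level near the tray's middle.

```bash
python3 -c "
from bench import arm
print(arm.hand_in())"
```

```text
the job is handed in; nothing more can be done
None
```

I handed the job in after about 25 s of robot time: the blue carrier stands unhooked and level about 5 mm from the tray's middle, the rod is back in its stand, and the orange carrier has not moved; the hand-in returned no verdict.

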